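# Cap the retained sample between the batch markers

## Task

Stand the steel sample pot upright on the white board, midway between the yellow and the green batch marker, and let go of it. Then take the blue snap cap and press it straight down onto the pot's neck until it clicks, and keep pressing past the click until the orange seal ring is squeezed down well past halfway; finish while still holding the cap pressed down like that. Do not disturb the markers or the other things on the table.

Things in the scene. Friction and masses are not known exactly. Their poses are not given: they have to be found in the camera images.
- pot: Loose sample pot, about 0.4 kg, upright on the steel table at the start. Metal-coloured cylinder 56 mm in diameter and 48 mm tall with a blue band (the part to grip); above it an orange seal ring, 54 mm in diameter, free top 53.5 mm above the pot's underside, and a white neck that ends 72 mm above the underside. Origin: centre of the underside; z up along its axis.
- pot_neck (a point): Centre of the flat top of the pot's solid white neck, 72 mm above the pot's underside. The neck is 36 mm in diameter, its top 6 mm tapering to 26 mm. Four sprung steel balls stand out 3 mm from it, centred 61 mm above the underside.
- cap: Loose blue snap cap, about 60 g, mouth down on the steel table at the start. Skirt 53 mm in diameter, flat top 28 mm above the mouth; bore 44 mm wide, 24 mm deep, with a ridge at the mouth, 38 mm in inner diameter and 3 mm high, that rides over the pot's balls. Origin: centre of the mouth's rim plane (the underside); z up through the knob.
- cap_knob (a point): Centre of the cap's grip knob: a round upright blue knob with a white band, 24 mm in diameter, from 28 to 54 mm above the cap's mouth; this point is 41 mm above the mouth. Going on, the cap meets the balls with its mouth about 66 mm above the pot's underside; the push peaks at about 7 to 13 N, then drops (click) by 57 mm; from 53.5 mm down the mouth squeezes the seal.
- seal (a joint): How far the orange seal ring on the pot is squeezed down, in m: 0 free, 0.004 at its hard stop. It is a spring of about 3 N per mm (plus about 1 N at the start), and rises again when the push ends; 0.003 takes about 10 N.
- marker_yellow: Yellow batch marker on the white board: yellow upright post 28 mm in diameter on a dark square foot 50 mm wide and 10 mm high, 60 mm tall, 0.5 kg, loose. Origin: centre of its underside. The green marker's centre is always 250 mm away along this marker's own -y axis, so the midpoint is at (0, -125 mm, 0) in this frame.
- marker_green: Green batch marker, the same shape as the yellow one with a green post. Origin: centre of its underside, on the white board.
- board: White plastic board, fixed to the table, 220 mm (its x) by 370 mm (its y) and 15 mm thick, its top thus 15 mm above the table. Origin: centre of its underside.
- quince_a: A yellow quince, loose, 72 mm in diameter and 70 mm tall, standing on the table near the pot and the cap. Origin: centre of its underside. A bystander.
- quince_b: Another yellow quince of the same size. A bystander.
- bowl: A small steel bowl, loose, 130 mm in diameter and 55 mm high, farther from the robot. Origin: centre of its underside. A bystander.
- brush: A flat brush with a blue handle, about 200 mm long, lying on the table farther from the robot, loose. A bystander.

How it is judged:
By the outcome, as a careful person would: the job done as asked, in the order asked, and still so for the second after the job is handed in, while the arm keeps its last pose, push and grip.
It also fails if it takes over 72 s, if anything falls off the work surface, if the arm or the gripper's body presses on something with over 40 N, if the wrist force passes 120 N, or if a joint passes its speed limit or range.

## Robot

A 6-joint arm with a two-finger parallel gripper is mounted at the origin on the work surface. World frame = base frame: x ahead of the robot, y to its left, z up, the work surface at z = 0. Lengths are in mm, angles in rad, forces in N, time in s.
With the tool pointing down it reaches from about 375 to 750 mm from the base axis. Payload 9 kg.
Tool frame: the origin (TCP) lies between the finger pads; the fingertips stand 8 mm ahead of it and the grasp point (between the pads) lies 11 mm behind it; z points along the fingers, y is the line along which they close (so a half turn about z gives the same grasp; the last joint's range is limited). The gripper opens to 85 mm and grips with 20 to 120 N. Pads are 22 mm wide; open, the fingers measure 114 mm over their backs; the gripper's body (76 mm by 85 mm) begins 54 mm behind the grasp point. The pads swing forward as they close: fully open they stand 13 mm farther back than shut.
Start: joints at [1.069, 0.104, 0.097, 1.564, 0, 1.353], TCP at [168.007, 576.029, 239.331] pointing down, gripper open.
Joint ranges: [-2.99, 2.99], [-0.84, 1.86], [-1.1, 1.16], [-1.84, 2.11], [-1.51, 1.56], [-3.14, 3.14]. Speed limits (rad/s): [2.22, 2.22, 2.57, 3.14, 3.14, 3.14].

## Interface

Orientations are given as a unit quaternion [x, y, z, w].
In Python, from rig import env gives the robot as it stands.
- The arm moves only by the tool play_rows, never from a script. Its argument "moves" is a list of rows, each a list of 3 entries, a list of its own where there are three numbers: the shift along the tool's x, y, z in mm, then the turn, a rotation vector about the tool's x, y, z in rad, then the finger opening in mm, from 0 to 85.4. A call has 1 to 5 rows; each row shifts and turns the commanded pose from where the row before left it, along the tool's axes as they then stand; what a row does not reach is not made up. A row lasts 1/12 s, in which the tool goes at most 41.7 mm and 7.16 degrees, less where a joint would pass 70% of its speed; a pose out of reach is approached as far as the arm can. A call is refused whole if a number of a shift passes 41.7 or a number of a turn 0.125, either way. A call with a gripper value outside its range is refused whole. The fingers move at their own pace and stop on an object; "squeeze" is the grip in N (left out, the last holds). Time passes only in rows, so rows that do not move let the fingers close. It gives the time, the measured TCP pose, the force, the opening and the grip force at its end, in the units of the state.
- env.get_obs(): the state, without advancing time (a new reading comes with each control period).
- env.get_image(name): name is "scene" or "top" or "wrist"; returns the picture (400x640x3 uint8, blue, green, red); there is no depth.
- env.calibration(name): a dict with "fx", "fy", "cx", "cy" (pixels), "camera_from_world" (4x4, takes a point from world to camera coordinates). Camera axes: x right, y down, z forward; pixel columns grow to the right and rows downward; lengths in mm; the calibration is good to about 2 mm. A picture is of the moment at which its call begins: read the wrist's pose just before it. calibration takes no time and is no camera call; for the wrist camera it gives the pose at the moment of the call.
- env.close_job(): hands the job in; it is judged then, once.
The state is a dict: "t": time; "qpos": joint angles; "joint_velocities": joint speeds; "joint_efforts": joint torques, N m; "tool_pos": TCP position; "orientation": TCP orientation; "force": force on the tool from outside, world axes, zero at the start; "torque": the same for the moment, N m; "grip_width": finger opening in mm; "grasp_force": force on a finger pad.
Only numpy, scipy, OpenCV 4.12 (cv2) and the standard library are available. Lean on these libraries where they do the work, as an engineer would, in place of code of your own. Each camera call takes 0.05 s, during which the arm holds its last target. There are 200 camera calls.

## Working session

There is one attempt and no reset: what is moved stays moved. The work goes in short steps, Python scripts to look and compute and a tool call to move; the robot and the scene stay as the last step left them, time stands still between calls to the robot, and variables do not carry over. Pictures are saved under pics/ and viewed, at most 10 in all, crops included, and the job is handed in when it is done.

Besides the shell and the picture viewer there is one more tool, called by a JSON object that holds its "name" and its "arguments", one argument or row to a line. play_rows: Moves the arm, as the interface text tells. Its arguments: {"type":"object","properties":{"moves":{"type":"array"},"squeeze":{"type":"number"}},"required":["moves"]}

```bash
mkdir -p pics; ls; python3 - <<'E'
from rig import env
import cv2
for n in("scene","top"):
    cv2.imwrite(f"pics/{n}0.png",env.get_image(n))
    c=env.calibration(n);print(n,c)
o=env.get_obs();print(o)
E
```

```text
pics
scene {'fx': 455.2385463154313, 'fy': 455.2385463154313, 'cx': 321.4534196205231, 'cy': 197.79016496019804, 'camera_from_world': array([[ 8.25626328e-02,  9.96575998e-01,  4.43745298e-03,
        -7.19621041e+01],
       [ 8.03479579e-01, -6.39298020e-02, -5.91889809e-01,
        -4.39771648e+02],
       [-5.89579492e-01,  5.24333838e-02, -8.06006677e-01,
         1.49710126e+03],
       [ 0.00000000e+00,  0.00000000e+00,  0.00000000e+00,
         1.00000000e+00]])}
top {'fx': 437.91325170234984, 'fy': 437.91325170234984, 'cx': 321.4825136350811, 'cy': 191.44498765545546, 'camera_from_world': array([[ 6.03933709e-04, -9.99884655e-01, -1.51760003e-02,
         3.61816307e+01],
       [-9.86917507e-01,  1.85078591e-03, -1.61215415e-01,
         6.09416545e+02],
       [ 1.61224907e-01,  1.50748238e-02, -9.86802553e-01,
         9.93263036e+02],
       [ 0.00000000e+00,  0.00000000e+00,  0.00000000e+00,
         1.00000000e+00]])}
{'t': 0.1, 'qpos': array([ 1.06930756e+00,  1.04667621e-01,  9.65258923e-02,  1.56390064e+00,
       -4.22367479e-05,  1.35309942e+00]), 'joint_velocities': array([-0.00133431, -0.00252064,  0.00279926, -0.00095791, -0.00032368,
        0.00098972]), 'joint_efforts': array([ 6.11438052e-03, -5.58202314e+01,  5.04725862e+01,  1.27932770e-02,
       -2.75320035e-04,  2.18737165e-05]), 'tool_pos': array([167.85149748, 575.72905415, 238.57202761]), 'orientation': array([ 1.41420206e-01,  9.89949462e-01, -5.90602347e-04, -1.99468516e-04]), 'force': array([-0.59391971,  0.53948832, -0.12342751]), 'torque': array([0.02217933, 0.03704457, 0.04289343]), 'grasp_force': 0.0, 'grip_width': 85.46433668804374}
```

View pics/top0.png

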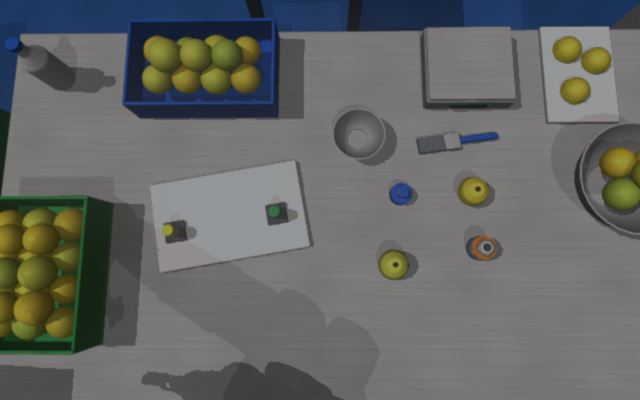

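View pics/scene0.png

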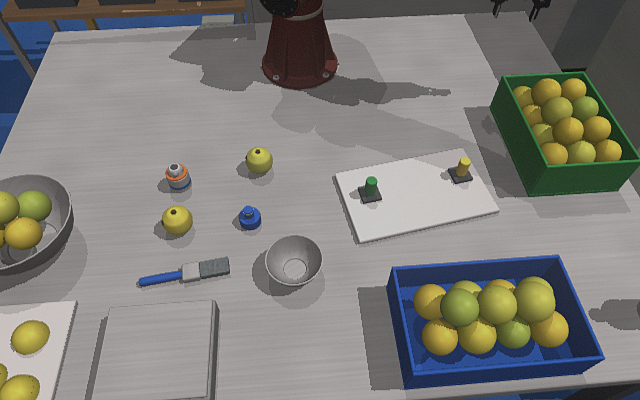

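Top view: pot (483,248), cap (401,194), green marker (276,213), yellow (175,231), quinces (474,191) and (394,265). The scene view shows the same things: pot (178,176), cap (250,216), green (370,188), yellow (461,170).

```bash
cat > h.py <<'E'
from rig import env
import cv2, numpy as np
def ray(c,p):
    T=c["camera_from_world"];R=T[:3,:3];o=-R.T@T[:3,3]
    d=R.T@np.array([(p[0]-c["cx"])/c["fx"],(p[1]-c["cy"])/c["fy"],1]);return o,d
def plane(c,p,z):
    o,d=ray(c,p);return (o+d*(z-o[2])/d[2])[:2]
def tri(rs):
    A=0;b=0
    for o,d in rs:
        d=d/np.linalg.norm(d);P=np.eye(3)-np.outer(d,d);A=A+P;b=b+P@o
    return np.linalg.solve(A,b)
def blob(im,lo,hi,roi):
    x0,y0,x1,y1=roi
    m=cv2.inRange(cv2.cvtColor(im[y0:y1,x0:x1],cv2.COLOR_BGR2HSV),lo,hi)
    n,l,s,c=cv2.connectedComponentsWithStats(m)
    if n<2:return None
    i=1+np.argmax(s[1:,4]);b=s[i]
    return (c[i]+[x0,y0]).round(1),(b[:4]+[x0,y0,0,0]).tolist(),int(b[4])
E
python3 - <<'E'
from h import *
I={n:cv2.imread(f"pics/{n}0.png") for n in("top","scene")};C={n:env.calibration(n) for n in I}
col=dict(orange=((4,120,80),(16,255,255),50),blue=((105,120,40),(125,255,255),30),green=((45,80,30),(85,255,255),60),yellow=((18,120,80),(32,255,255),60))
roi=dict(orange=((460,230,505,270),(160,155,196,195)),blue=((385,178,418,210),(236,200,265,233)),green=((262,200,292,226),(355,170,385,205)),yellow=((160,220,190,245),(445,150,476,186)))
for k,(lo,hi,z) in col.items():
    r=[]
    for n,ro in zip(I,roi[k]):
        b=blob(I[n],lo,hi,ro);print(k,n,b)
        if b:print("   plane",z,plane(C[n],b[0],z).round(1));r.append(ray(C[n],b[0]))
    if len(r)==2:print("   tri",tri(r).round(1))
# dark feet
for k in("green","yellow"):
    for n,ro in zip(I,roi[k]):
        b=blob(I[n],(0,0,0),(179,255,75),ro);print("foot",k,n,b, b and plane(C[n],b[0],20).round(1))
cv2.imwrite("pics/a.png",np.vstack([cv2.resize(I["top"][170:290,360:520],None,fx=4,fy=4)]))
E
```

```text
orange top (array([482.2, 247.3]), [472, 236, 24, 24], 208)
   plane 50 [ 477.4 -337.1]
orange scene (array([176.6, 174.7]), [165, 164, 22, 17], 122)
   plane 50 [ 484.6 -336.4]
   tri [ 477.7 -339.5   42. ]
blue top (array([400.6, 193.3]), [390, 183, 22, 21], 351)
   plane 30 [ 607.8 -155.3]
blue scene (array([249.8, 218. ]), [239, 206, 22, 24], 370)
   plane 30 [ 618.1 -152.9]
   tri [ 609.7 -155.9   18. ]
green top (array([273.7, 211.1]), [268, 206, 12, 12], 109)
   plane 60 [561.3 147.7]
green scene (array([371.7, 184.3]), [366, 177, 11, 19], 119)
   plane 60 [562. 150.]
   tri [561.5 148.9  59.3]
yellow top (array([167.5, 229.6]), [162, 224, 12, 12], 102)
   plane 60 [518.1 395.5]
yellow scene (array([462.9, 166.4]), [456, 157, 15, 19], 184)
   plane 60 [523.  390.5]
   tri [518.2 395.4  54.5]
foot green top (array([278.3, 214.3]), [266, 203, 22, 22], 269) [558.1 141.3]
foot green scene (array([366.2, 192.8]), [358, 181, 24, 23], 171) [557.4 140.3]
foot yellow top (array([177.4, 231.9]), [166, 221, 21, 22], 311) [515.5 385.8]
foot yellow scene (array([456.6, 176. ]), [448, 169, 25, 15], 123) [521.6 384.5]
```

View pics/a.png

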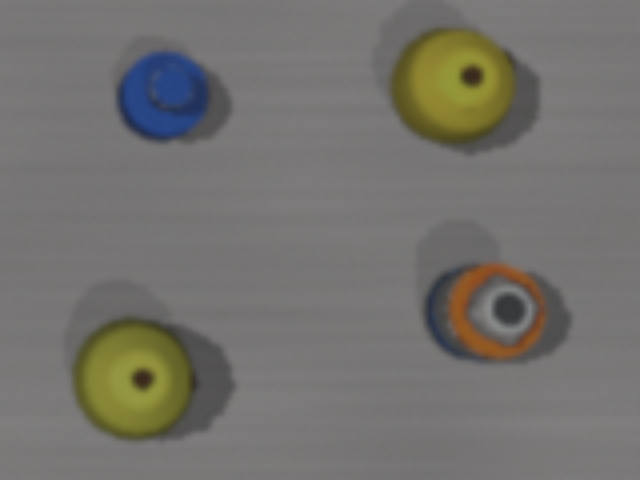

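The crop shows the cap (blue, knob up) and the upright pot, neck at about (488,248), with open space around both. I'll go over the board for a close look at the markers.

{"name": "play_rows", "arguments": {
  "moves": [
    [[-37,-16,-8],[0,0,0],85],
    [[-37,-16,-8],[0,0,0],85],
    [[-37,-16,-8],[0,0,0],85],
    [[-37,-16,-8],[0,0,0],85],
    [[-37,-16,-8],[0,0,0],85]
  ]
}}

```text
t: 0.52
tool_pos: [324.1, 446.0, 279.4]
orientation: [0.141, 0.99, -0.0, -0.0]
force: [0.0, 0.7, 0.1]
grip_width: 84.7
grasp_force: 0.0
```

{"name": "play_rows", "arguments": {
  "moves": [
    [[-37,-16,-8],[0,0,0],85],
    [[-37,-16,-8],[0,0,0],85],
    [[-37,-16,-8],[0,0,0],85],
    [[-37,-16,-8],[0,0,0],85],
    [[-37,-16,-8],[0,0,0],85]
  ]
}}

```text
t: 0.93
tool_pos: [479.5, 317.2, 319.5]
orientation: [0.141, 0.99, -0.0, -0.0]
force: [1.1, 1.4, 1.2]
grip_width: 84.9
grasp_force: 0.0
```

{"name": "play_rows", "arguments": {
  "moves": [
    [[-37,-16,-8],[0,0,0],85],
    [[-37,-16,-8],[0,0,0],85],
    [[0,0,0],[0,0,0],85],
    [[0,0,0],[0,0,0],85]
  ]
}}

```text
t: 1.27
tool_pos: [541.9, 265.7, 334.5]
orientation: [0.143, 0.99, -0.0, -0.001]
force: [0.4, 0.6, -0.6]
grip_width: 84.9
grasp_force: 0.0
```

```bash
python3 - <<'E'
from h import *
o=env.get_obs();c=env.calibration("wrist");im=env.get_image("wrist");cv2.imwrite("pics/w1.png",im)
print(o["tool_pos"],o["orientation"],c["fx"],plane(c,(320,200),15),plane(c,(0,200),15),plane(c,(640,200),15),plane(c,(320,0),15))
full=(0,0,640,400)
for k,lo,hi in(("green",(45,80,30),(85,255,255)),("yellow",(18,120,80),(32,255,255))):
    b=blob(im,lo,hi,full);print(k,b,b and plane(c,b[0],60))
print(ray(c,(320,200)))
E
```

```text
[541.86822099 265.67271151 334.52516357] [ 1.43101128e-01  9.89707911e-01 -1.75381272e-04 -5.36620255e-04] 351.4387975467346 [596.95447832 248.88977619] [ 474.63572722 -164.3320838 ] [719.43045963 662.64279724] [367.62921743 316.81890585]
green (array([586.3,  65. ]), [535, 0, 105, 135], 11450) [519.87510234 573.63925816]
yellow (array([ 12.8, 167.3]), [0, 142, 33, 51], 1200) [442.89809214 -83.46099351]
(array([469.31934797, 286.96691248, 469.51519182]), array([ 0.26950624, -0.08040126, -0.95972542]))
```

View pics/w1.png

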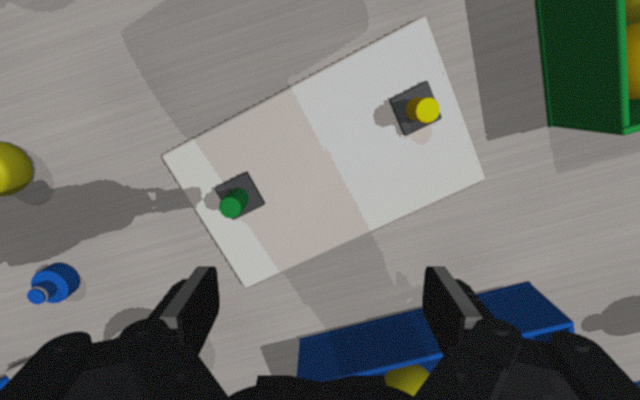

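Wrist view: yellow post top (428,109) with foot centre about (415,109); green post top about (232,206) with foot centre about (241,195).

```bash
python3 - <<'E'
from h import *
c=env.calibration("wrist");im=cv2.imread("pics/w1.png")
for k,lo,hi,ro,f in(("green",(45,80,30),(85,255,255),(205,165,275,225),(241,195)),("yellow",(18,120,80),(32,255,255),(380,75,445,140),(415,109))):
    b=blob(im,lo,hi,ro);print(k,b,"post@60",plane(c,b[0],60).round(1),"foot",plane(c,f,25).round(1))
    x0,y0,x1,y1=ro
    m=cv2.inRange(im[y0:y1,x0:x1].max(2),0,95)
    n,l,s,cc=cv2.connectedComponentsWithStats(m);i=1+np.argmax(s[1:,4])
    q=cv2.convexHull(np.argwhere(l==i)[:,::-1].astype(np.float32));r=cv2.minAreaRect(q);print("   rect",r, plane(c,np.array(r[0])+[x0,y0],25).round(1))
C=env.calibration("top");CS=env.calibration("scene")
for n,p in(("green",(274,212)),("yellow",(168,230))):print("top disc",n,plane(C,p,72).round(1))
print("pot ring", plane(C,(484.2,248),53).round(1),"neck top",plane(C,(487.5,247.5),72).round(1))
E
```

```text
green (array([233.8, 202.5]), [219, 188, 30, 30], 631) post@60 [556.7 152.4] foot [557.2 153.5]
   rect ((34.12736129760742, 30.42923927307129), (38.17152786254883, 37.29737854003906), 60.945396423339844) [557.1 150.9]
yellow (array([423.7, 109. ]), [407, 97, 32, 26], 645) post@60 [513.8 396.1] foot [514.7 395.1]
   rect ((34.70000076293945, 32.900001525878906), (39.80200958251953, 44.274147033691406), 63.43495178222656) [513.3 395. ]
top disc green [557.8 145.4]
top disc yellow [516.2 389.9]
pot ring [ 475.7 -340.6] neck top [ 476.2 -341.4]
```

{"name": "play_rows", "arguments": {
  "moves": [
    [[-6.7,-37.6,7],[0,0,0],85],
    [[-6.7,-37.6,7],[0,0,0],85],
    [[-6.7,-37.6,7],[0,0,0],85],
    [[-6.7,-37.6,7],[0,0,0],85],
    [[-6.7,-37.6,7],[0,0,0],85]
  ]
}}

```text
t: 1.73
tool_pos: [518.6, 77.6, 299.8]
orientation: [0.14, 0.99, 0.0, -0.0]
force: [1.1, 0.1, 0.1]
grip_width: 85.3
grasp_force: 0.0
```

{"name": "play_rows", "arguments": {
  "moves": [
    [[-6.7,-37.6,7],[0,0,0],85],
    [[-6.7,-37.6,7],[0,0,0],85],
    [[-6.7,-37.6,7],[0,0,0],85],
    [[-6.7,-37.6,7],[0,0,0],85],
    [[-6.7,-37.6,7],[0,0,0],85]
  ]
}}

```text
t: 2.15
tool_pos: [498.7, -112.4, 264.9]
orientation: [0.14, 0.99, 0.0, 0.0]
force: [0.9, 0.6, 0.1]
grip_width: 85.2
grasp_force: 0.0
```

{"name": "play_rows", "arguments": {
  "moves": [
    [[-6.7,-37.6,7],[0,0,0],85],
    [[-6.7,-37.6,7],[0,0,0],85],
    [[-6.7,-37.6,7],[0,0,0],85],
    [[-6.7,-37.6,7],[0,0,0],85],
    [[-6.7,-37.6,7],[0,0,0],85]
  ]
}}

```text
t: 2.57
tool_pos: [478.9, -302.3, 229.9]
orientation: [0.14, 0.99, 0.0, 0.0]
force: [0.5, 0.4, 0.4]
grip_width: 85.1
grasp_force: 0.0
```

{"name": "play_rows", "arguments": {
  "moves": [
    [[-6.7,-37.6,7],[0,0,0],85],
    [[0,0,0],[0,0,0],85],
    [[0,0,0],[0,0,0],85]
  ]
}}

```text
t: 2.82
tool_pos: [474.4, -340.0, 222.0]
orientation: [0.142, 0.99, 0.001, -0.001]
force: [1.0, 0.8, -0.3]
grip_width: 85.1
grasp_force: 0.0
```

```bash
python3 - <<'E'
from h import *
o=env.get_obs();c=env.calibration("wrist");im=env.get_image("wrist");cv2.imwrite("pics/w2.png",im)
print(o["tool_pos"],o["orientation"])
b=blob(im,(4,120,80),(16,255,255),(150,0,490,400));x,y,w,h=b[1];p=(x+(w-1)/2,y+(h-1)/2)
print(b,"bbox@51",plane(c,p,51).round(1))
E
```

```text
[ 474.44728508 -340.02861241  222.01590672] [ 1.41945673e-01  9.89873811e-01  8.27130822e-04 -7.61861615e-04]
(array([319.1, 187.2]), [293, 157, 60, 59], 826) bbox@51 [ 475.9 -338.2]
```

View pics/w2.png

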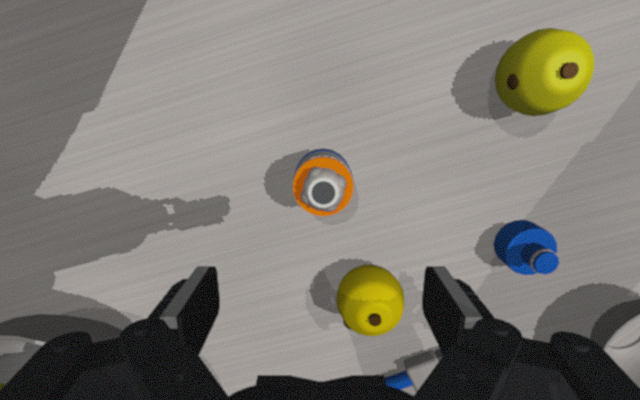

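Pot ring at (323,186) in the wrist view, position (476,-339), and the gripper is already centred over it. Descending.

{"name": "play_rows", "arguments": {
  "moves": [
    [[-1.4,0.5,38],[0,0,0],85],
    [[0,0,38],[0,0,0],85],
    [[0,0,38],[0,0,0],85],
    [[0,0,35],[0,0,0],85],
    [[0,0,25],[0,0,0],85]
  ]
}}

```text
t: 3.28
tool_pos: [476.3, -336.7, 46.5]
orientation: [0.14, 0.99, 0.001, -0.001]
force: [-0.1, -0.3, 0.2]
grip_width: 84.9
grasp_force: 0.0
```

{"name": "play_rows", "arguments": {
  "moves": [
    [[0,0,15],[0,0,0],85],
    [[0,0,15],[0,0,0],85],
    [[0,0,0],[0,0,0],85],
    [[0,0,0],[0,0,0],85]
  ]
}}

```text
t: 3.62
tool_pos: [476.8, -338.1, 19.4]
orientation: [0.14, 0.99, 0.0, -0.0]
force: [0.4, -0.9, -0.3]
grip_width: 85.1
grasp_force: 0.0
```

{"name": "play_rows", "arguments": {
  "moves": [
    [[0,0,0],[0,0,0],50],
    [[0,0,0],[0,0,0],45],
    [[0,0,0],[0,0,0],45],
    [[0,0,0],[0,0,0],45],
    [[0,0,0],[0,0,0],45]
  ],
  "squeeze": 50
}}

```text
t: 4.03
tool_pos: [477.5, -340.3, 21.2]
orientation: [0.141, 0.99, -0.0, 0.001]
force: [1.1, 2.8, 7.1]
grip_width: 54.8
grasp_force: 52.5
```

{"name": "play_rows", "arguments": {
  "moves": [
    [[0,0,0],[0,0,0],45],
    [[0,0,0],[0,0,0],45],
    [[0,0,0],[0,0,0],45]
  ]
}}

```text
t: 4.28
tool_pos: [477.5, -340.3, 21.2]
orientation: [0.141, 0.99, -0.0, 0.001]
force: [0.4, 3.5, 6.9]
grip_width: 54.5
grasp_force: 52.6
```

{"name": "play_rows", "arguments": {
  "moves": [
    [[0,0,-20],[0,0,0],45],
    [[0,0,-38],[0,0,0],45],
    [[0,0,-38],[0,0,0],45],
    [[0,0,-38],[0,0,0],45],
    [[4,18,-18],[0,0,0],45]
  ]
}}

```text
t: 4.7
tool_pos: [478.4, -324.9, 176.8]
orientation: [0.143, 0.99, -0.003, 0.002]
force: [1.9, -0.7, -4.4]
grip_width: 54.4
grasp_force: 55.6
```

{"name": "play_rows", "arguments": {
  "moves": [
    [[7,37,0],[0,0,0],45],
    [[7,37,0],[0,0,0],45],
    [[7,37,0],[0,0,0],45],
    [[7,37,0],[0,0,0],45],
    [[7,37,0],[0,0,0],45]
  ]
}}

```text
t: 5.12
tool_pos: [495.4, -132.5, 171.4]
orientation: [0.142, 0.99, 0.0, 0.0]
force: [0.4, 0.1, -4.2]
grip_width: 54.9
grasp_force: 55.4
```

{"name": "play_rows", "arguments": {
  "moves": [
    [[7,37,0],[0,0,0],45],
    [[7,37,0],[0,0,0],45],
    [[7,37,0],[0,0,0],45],
    [[7,37,0],[0,0,0],45],
    [[7,37,0],[0,0,0],45]
  ]
}}

```text
t: 5.53
tool_pos: [513.6, 55.0, 171.5]
orientation: [0.142, 0.99, 0.0, 0.0]
force: [0.5, -0.4, -5.2]
grip_width: 55.0
grasp_force: 55.4
```

{"name": "play_rows", "arguments": {
  "moves": [
    [[7,37,0],[0,0,0],45],
    [[7,37,0],[0,0,0],45],
    [[7,37,0],[0,0,0],45],
    [[7,37,0],[0,0,0],45],
    [[7,37,0],[0,0,0],45]
  ]
}}

```text
t: 5.95
tool_pos: [531.8, 242.5, 171.4]
orientation: [0.141, 0.99, 0.0, -0.0]
force: [1.0, -0.6, -5.9]
grip_width: 54.4
grasp_force: 55.4
```

{"name": "play_rows", "arguments": {
  "moves": [
    [[5,30,0],[0,0,0],45],
    [[0,0,0],[0,0,0],45],
    [[0,0,0],[0,0,0],45]
  ]
}}

```text
t: 6.2
tool_pos: [535.1, 272.3, 170.9]
orientation: [0.14, 0.99, -0.0, -0.0]
force: [-0.4, -0.6, -5.8]
grip_width: 54.9
grasp_force: 55.9
```

```bash
python3 - <<'E'
from h import *
o=env.get_obs();c=env.calibration("wrist");im=env.get_image("wrist");cv2.imwrite("pics/w3.png",im)
print(o["tool_pos"],o["orientation"],o["grip_width"])
T=c["camera_from_world"]
for n,X in(("tcp",o["tool_pos"]),("green",(557,152,75)),("yellow",(514,395,75))):
    p=T@np.append(X,1);print(n,p[0]/p[2]*c["fx"]+c["cx"],p[1]/p[2]*c["fy"]+c["cy"])
E
```

```text
[535.14393043 272.25117239 170.86796232] [ 1.40046492e-01  9.90144797e-01 -1.86686705e-04 -4.75844351e-04] 54.87733013638126
tcp 320.61991795119155 280.3701281882208
green 171.82337567297586 281.25378998527367
yellow 493.9699069789036 130.9113284696869
```

View pics/w3.png

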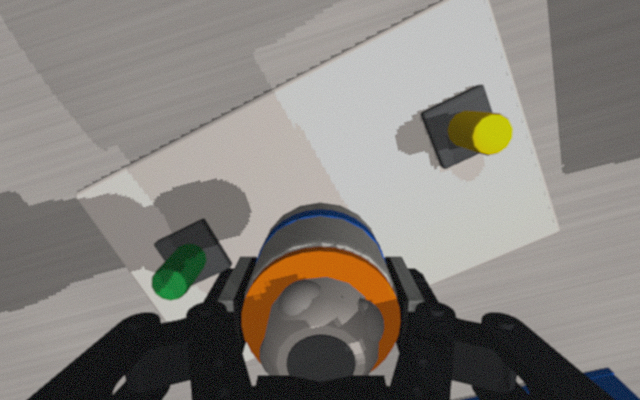

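Wrist view: yellow top disc (492,133), foot centre about (462,127); green top disc about (171,281), foot centre about (193,252); the pot is held squarely at column 321.

```bash
python3 - <<'E'
from h import *
c=env.calibration("wrist")
for n,t,f in(("g",(171,281),(193,252.5)),("y",(492,133),(462.5,127))):
    print(n,plane(c,t,75).round(1),plane(c,f,25).round(1))
im=env.get_image("top");cv2.imwrite("pics/t2.png",im);C=env.calibration("top")
b=blob(im,(4,120,80),(16,255,255),(150,150,320,290));print(b)
E
```

```text
g [556.7 150.2] [556.6 149. ]
y [515.4 392.5] [515.7 392.7]
(array([205.5, 227.2]), [200, 225, 12, 5], 38)
```

{"name": "play_rows", "arguments": {
  "moves": [
    [[-2.2,-0.5,36],[0,0,0],45],
    [[0,0,36],[0,0,0],45],
    [[0,0,30],[0,0,0],45],
    [[0,0,18],[0,0,0],45],
    [[0,0,8],[0,0,0],45]
  ]
}}

```text
t: 6.72
tool_pos: [535.6, 267.7, 39.7]
orientation: [0.142, 0.99, -0.001, -0.002]
force: [-0.6, -0.3, -6.4]
grip_width: 54.9
grasp_force: 56.0
```

{"name": "play_rows", "arguments": {
  "moves": [
    [[0,0,3],[0,0,0],45],
    [[0,0,0],[0,0,0],45],
    [[0,0,0],[0,0,0],45]
  ]
}}

```text
t: 6.97
tool_pos: [539.0, 269.5, 42.2]
orientation: [0.142, 0.99, 0.0, 0.001]
force: [-0.2, 0.7, -4.9]
grip_width: 54.8
grasp_force: 56.0
```

{"name": "play_rows", "arguments": {
  "moves": [
    [[2,0.7,3],[0,0,0],45],
    [[0,0,0],[0,0,0],45],
    [[0,0,0],[0,0,0],45]
  ]
}}

```text
t: 7.22
tool_pos: [536.4, 271.1, 38.1]
orientation: [0.141, 0.99, 0.0, 0.0]
force: [0.3, 0.7, -4.5]
grip_width: 54.7
grasp_force: 56.0
```

{"name": "play_rows", "arguments": {
  "moves": [
    [[0,0,2],[0,0,0],45],
    [[0,0,0],[0,0,0],45],
    [[0,0,0],[0,0,0],45]
  ]
}}

```text
t: 7.47
tool_pos: [536.6, 271.1, 36.2]
orientation: [0.141, 0.99, 0.0, 0.001]
force: [-2.3, 0.5, 3.2]
grip_width: 55.0
grasp_force: 56.5
```

In contact with the board. Releasing and rising.

{"name": "play_rows", "arguments": {
  "moves": [
    [[0,0,0],[0,0,0],62],
    [[0,0,0],[0,0,0],75],
    [[0,0,0],[0,0,0],85],
    [[0,0,0],[0,0,0],85],
    [[0,0,0],[0,0,0],85]
  ]
}}

```text
t: 7.88
tool_pos: [536.2, 270.9, 35.3]
orientation: [0.141, 0.99, 0.0, 0.0]
force: [0.7, -0.4, 0.5]
grip_width: 85.2
grasp_force: 0.0
```

{"name": "play_rows", "arguments": {
  "moves": [
    [[0,0,-15],[0,0,0],85],
    [[0,0,-35],[0,0,0],85],
    [[0,0,-38],[0,0,0],85],
    [[0,0,-38],[0,0,0],85],
    [[0,0,-38],[0,0,0],85]
  ]
}}

```text
t: 8.3
tool_pos: [535.7, 270.8, 201.0]
orientation: [0.141, 0.99, 0.0, -0.0]
force: [1.0, -0.6, 0.5]
grip_width: 84.8
grasp_force: 0.0
```

{"name": "play_rows", "arguments": {
  "moves": [
    [[0,0,-36],[0,0,0],85],
    [[0,0,0],[0,0,0],85],
    [[0,0,0],[0,0,0],85]
  ]
}}

```text
t: 8.55
tool_pos: [537.5, 271.2, 238.1]
orientation: [0.141, 0.99, 0.001, 0.002]
force: [0.4, -0.1, -0.8]
grip_width: 84.5
grasp_force: 0.0
```

```bash
python3 - <<'E'
from h import *
o=env.get_obs();c=env.calibration("wrist");im=env.get_image("wrist");cv2.imwrite("pics/w4.png",im)
print(o["tool_pos"],o["orientation"])
b=blob(im,(4,120,80),(16,255,255),(220,100,420,300));x,y,w,h=b[1];p=(x+(w-1)/2,y+(h-1)/2)
print(b,"ring@66",plane(c,p,66).round(1))
t=env.get_image("top");cv2.imwrite("pics/t3.png",t);C=env.calibration("top")
b=blob(t,(4,120,80),(16,255,255),(200,190,250,250));print(b);x,y,w,h=b[1];print(plane(C,(x+(w-1)/2,y+(h-1)/2),67).round(1))
for k,lo,hi,ro in(("g",(45,80,30),(85,255,255),(262,200,292,226)),("y",(18,120,80),(32,255,255),(160,220,190,245))):print(k,blob(t,lo,hi,ro))
w2=cv2.imread("pics/w2.png")
E
```

```text
[537.46379862 271.21502682 238.08880609] [1.41415873e-01 9.89947154e-01 9.78989759e-04 2.28576662e-03]
(array([315.3, 177.5]), [289, 151, 61, 59], 1117) ring@66 [534.  271.5]
(array([222.9, 227.7]), [210, 218, 23, 16], 95)
[527.  268.7]
g (array([273.9, 210.6]), [268, 206, 12, 11], 97)
y (array([168.3, 230.4]), [162, 225, 15, 11], 116)
```

View pics/w4.png

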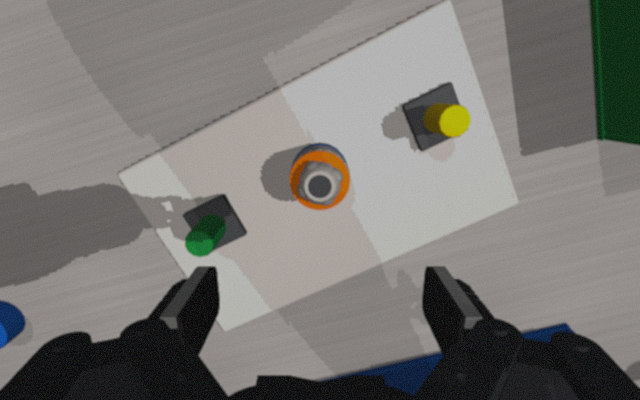

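Pot stands upright at (319,180) in this view, between green (200,242) and yellow (454,121). I'll check the midpoint and fly to the cap.

```bash
python3 - <<'E'
from h import *
c=env.calibration("wrist")
g=plane(c,(200,242),75);y=plane(c,(454,121),75)
gf=plane(c,(214.5,222),25);yf=plane(c,(433,116.5),25)
print(g,y,gf,yf,(g+y)/2,(gf+yf)/2,"neck",plane(c,(319,187),87),"ring",plane(c,(319,180),66.5))
E
```

```text
[553.61786921 152.01493141] [512.25168797 391.40788308] [552.22928917 151.23617201] [510.82754388 389.84682725] [532.93477859 271.71140724] [531.52841653 270.54149963] neck [531.70096205 270.81361937] ring [530.56259943 271.08001463]
```

{"name": "play_rows", "arguments": {
  "moves": [
    [[-20,-32,0],[0,0,0],85],
    [[-20,-32,0],[0,0,0],85],
    [[-20,-32,0],[0,0,0],85],
    [[-20,-32,0],[0,0,0],85],
    [[-20,-32,0],[0,0,0],85]
  ]
}}

```text
t: 9.07
tool_pos: [586.6, 87.7, 233.2]
orientation: [0.141, 0.99, -0.0, -0.001]
force: [0.3, 0.5, -0.3]
grip_width: 84.7
grasp_force: 0.0
```

{"name": "play_rows", "arguments": {
  "moves": [
    [[-20,-32,0],[0,0,0],85],
    [[-20,-32,0],[0,0,0],85],
    [[-20,-32,0],[0,0,0],85],
    [[-20,-32,0],[0,0,0],60],
    [[-10,-36,0],[0,0,0],60]
  ]
}}

```text
t: 9.48
tool_pos: [627.8, -95.0, 232.6]
orientation: [0.141, 0.99, 0.0, -0.001]
force: [0.4, 0.1, -0.4]
grip_width: 63.4
grasp_force: 0.0
```

{"name": "play_rows", "arguments": {
  "moves": [
    [[0,-36,0],[0,0,0],60],
    [[0,-36,0],[0,0,0],60],
    [[0,0,0],[0,0,0],60],
    [[0,0,0],[0,0,0],60]
  ]
}}

```text
t: 9.82
tool_pos: [606.4, -164.0, 233.1]
orientation: [0.143, 0.99, 0.001, -0.002]
force: [0.7, 0.9, -0.4]
grip_width: 59.6
grasp_force: 0.0
```

```bash
python3 - <<'E'
from h import *
o=env.get_obs();c=env.calibration("wrist");im=env.get_image("wrist");cv2.imwrite("pics/w5.png",im)
print(o["tool_pos"],o["orientation"])
b=blob(im,(105,120,40),(125,255,255),(150,80,490,300));print(b)
if b:print(plane(c,b[0],25).round(1))
E
```

```text
[ 606.3714908  -163.98949505  233.08675788] [ 1.43029709e-01  9.89717069e-01  6.00466975e-04 -1.50518853e-03]
(array([329.7, 174.1]), [304, 147, 52, 54], 2068)
[ 606.8 -154.2]
```

View pics/w5.png

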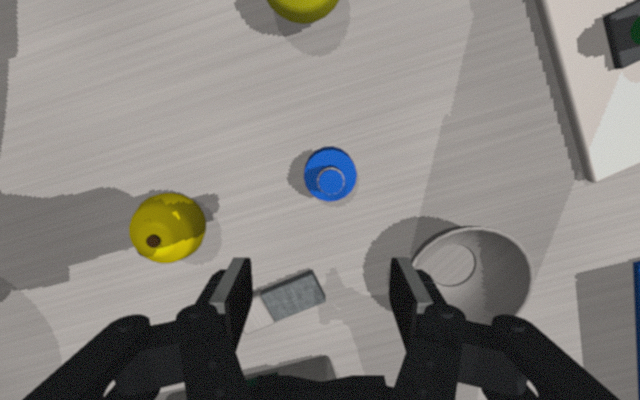

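Cap at (330,174), knob top (331,181); the bowl at (472,280) is the nearest neighbour.

```bash
python3 - <<'E'
from h import *
o=env.get_obs();c=env.calibration("wrist")
print(o["tool_pos"],"knob",plane(c,(331,180.5),54).round(1),"skirt",plane(c,(330,173),25).round(1),"bowl",plane(c,(472,285),55).round(1), plane(c,(412,262),55).round(1))
E
```

```text
[ 606.80621483 -162.63163736  233.49933154] knob [ 607.4 -152.4] skirt [ 606.4 -152.2] bowl [750.5 -45.9] [708.5 -98.4]
```

{"name": "play_rows", "arguments": {
  "moves": [
    [[2,8.5,38],[0,0,0],60],
    [[0,0,38],[0,0,0],60],
    [[0,0,38],[0,0,0],60],
    [[0,0,34],[0,0,0],60],
    [[0,0,20],[0,0,0],60]
  ]
}}

```text
t: 10.28
tool_pos: [605.9, -150.7, 61.9]
orientation: [0.14, 0.99, 0.001, -0.003]
force: [-0.1, -0.3, 0.2]
grip_width: 60.0
grasp_force: 0.0
```

{"name": "play_rows", "arguments": {
  "moves": [
    [[0,0,15],[0,0,0],60],
    [[0,0,6],[0,0,0],60],
    [[0,0,0],[0,0,0],60],
    [[0,0,0],[0,0,0],60]
  ]
}}

```text
t: 10.62
tool_pos: [608.3, -152.9, 46.7]
orientation: [0.141, 0.99, 0.0, 0.0]
force: [0.2, -0.2, 0.8]
grip_width: 60.1
grasp_force: 0.0
```

{"name": "play_rows", "arguments": {
  "moves": [
    [[0.8,0,6],[0,0,0],50],
    [[0,0,0],[0,0,0],40],
    [[0,0,0],[0,0,0],32],
    [[0,0,0],[0,0,0],26],
    [[0,0,0],[0,0,0],18]
  ],
  "squeeze": 60
}}

```text
t: 11.03
tool_pos: [607.8, -153.9, 41.2]
orientation: [0.141, 0.99, -0.0, 0.001]
force: [0.9, 0.5, -0.3]
grip_width: 22.2
grasp_force: 58.7
```

{"name": "play_rows", "arguments": {
  "moves": [
    [[0,0,0],[0,0,0],14],
    [[0,0,0],[0,0,0],14],
    [[0,0,0],[0,0,0],14],
    [[0,0,0],[0,0,0],14]
  ]
}}

```text
t: 11.37
tool_pos: [607.8, -153.8, 41.2]
orientation: [0.141, 0.99, -0.0, 0.001]
force: [-0.5, 0.1, 6.1]
grip_width: 21.8
grasp_force: 58.9
```

{"name": "play_rows", "arguments": {
  "moves": [
    [[0,0,-20],[0,0,0],14],
    [[0,0,-38],[0,0,0],14],
    [[0,0,-38],[0,0,0],14],
    [[0,0,-38],[0,0,0],14],
    [[0,0,-33],[0,0,0],14]
  ]
}}

```text
t: 11.78
tool_pos: [607.2, -153.5, 209.7]
orientation: [0.141, 0.99, -0.0, 0.0]
force: [0.6, -0.6, -0.2]
grip_width: 22.0
grasp_force: 58.8
```

{"name": "play_rows", "arguments": {
  "moves": [
    [[8,17,-10],[0,0,0],14],
    [[17,35,-5],[0,0,0],14],
    [[17,35,-5],[0,0,0],14],
    [[17,35,-5],[0,0,0],14],
    [[17,35,-5],[0,0,0],14]
  ]
}}

```text
t: 12.2
tool_pos: [577.6, 19.9, 237.3]
orientation: [0.142, 0.99, 0.0, -0.0]
force: [0.5, 1.4, -1.8]
grip_width: 21.9
grasp_force: 58.9
```

{"name": "play_rows", "arguments": {
  "moves": [
    [[17,35,0],[0,0,0],14],
    [[17,35,0],[0,0,0],14],
    [[17,35,0],[0,0,0],14],
    [[17,35,0],[0,0,0],14],
    [[17,35,0],[0,0,0],14]
  ]
}}

```text
t: 12.62
tool_pos: [544.9, 212.0, 237.1]
orientation: [0.141, 0.99, 0.0, -0.0]
force: [0.1, 0.1, -1.1]
grip_width: 22.0
grasp_force: 58.9
```

{"name": "play_rows", "arguments": {
  "moves": [
    [[17,35,0],[0,0,0],14],
    [[11,21,0],[0,0,0],14],
    [[0,0,0],[0,0,0],14],
    [[0,0,0],[0,0,0],14],
    [[0,0,0],[0,0,0],14]
  ]
}}

```text
t: 13.03
tool_pos: [534.5, 271.5, 237.0]
orientation: [0.141, 0.99, -0.0, -0.0]
force: [-0.1, -0.1, -1.0]
grip_width: 21.7
grasp_force: 59.0
```

```bash
python3 - <<'E'
from h import *
o=env.get_obs();c=env.calibration("wrist");im=env.get_image("wrist");cv2.imwrite("pics/w6.png",im)
z=o["tool_pos"][2];print(o["tool_pos"],o["orientation"],o["grip_width"])
b=blob(im,(4,120,80),(16,255,255),(220,80,420,300));x,y,w,h=b[1];print(b,"ring@66",plane(c,(x+(w-1)/2,y+(h-1)/2),66).round(1))
b=blob(im,(105,120,40),(125,255,255),(220,180,420,400));print(b)
if b:
    x,y,w,h=b[1];print("cap y-centre",plane(c,(x+(w-1)/2,y+20),z-41).round(1))
np.save("c6.npy",c["camera_from_world"])
E
```

```text
[534.47343988 271.486821   236.99535562] [ 1.41343958e-01  9.89960511e-01 -2.08298371e-04 -1.67547842e-04] 21.742487442158936
(array([314.6, 175.4]), [291, 156, 60, 48], 823) ring@66 [529.8 273. ]
(array([320.8, 234.7]), [266, 199, 110, 74], 5146)
cap y-centre [521.5 275.3]
```

View pics/w6.png

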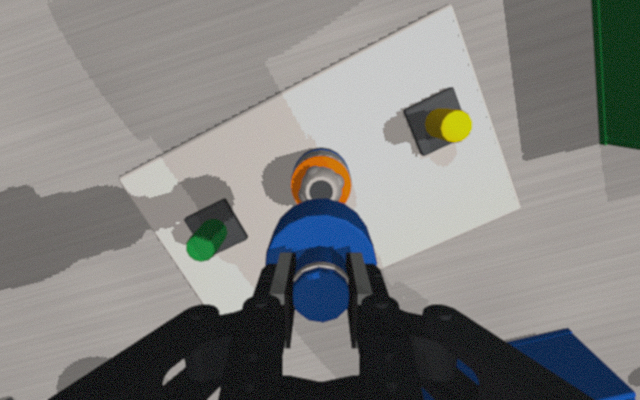

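Cap is held straight at columns 266–375, centre 320.5; the pot ring's columns 291–350 share that centre, so they are aligned sideways. Now for the fore-aft offset.

```bash
python3 - <<'E'
from h import *
o=env.get_obs();c=env.calibration("wrist");c["camera_from_world"]=np.load("c6.npy");p=np.array([534.47,271.49]);X=np.array([-.96,.28]);Y=np.array([.28,.96])
def f(n,u,v,z):
    d=plane(c,(u,v),z)-p;print(n,"tool x,y",(d@X).round(1),(d@Y).round(1))
im=cv2.imread("pics/w6.png");print(np.vstack([np.arange(190,222),im[190:222,320].T]).T[::1].tolist())
f("rim far edge(-26.5)",320.5,198.5,237-41.2)
f("ring far edge bottom(-27)",320.5,155.5,63)
f("ring centre",320.5,185,66)
f("neck centre",321,190,87)
f("pot body far top edge",320.5,147.5,63)
E
```

```text
[[190, 80, 79, 78], [191, 77, 77, 75], [192, 74, 76, 71], [193, 79, 78, 80], [194, 79, 75, 76], [195, 74, 75, 70], [196, 77, 75, 71], [197, 82, 73, 71], [198, 76, 55, 52], [199, 74, 43, 30], [200, 76, 37, 10], [201, 75, 37, 7], [202, 77, 38, 18], [203, 79, 42, 23], [204, 82, 46, 24], [205, 77, 40, 17], [206, 73, 31, 7], [207, 79, 35, 18], [208, 84, 47, 26], [209, 80, 43, 8], [210, 80, 41, 7], [211, 79, 41, 21], [212, 76, 43, 27], [213, 86, 44, 28], [214, 100, 53, 28], [215, 128, 67, 19], [216, 154, 79, 25], [217, 164, 84, 28], [218, 163, 83, 29], [219, 163, 82, 20], [220, 162, 85, 35], [221, 164, 84, 23]]
rim far edge(-26.5) tool x,y 24.8 -0.0
ring far edge bottom(-27) tool x,y 25.9 0.1
ring centre tool x,y -0.2 0.1
neck centre tool x,y 0.7 0.5
pot body far top edge tool x,y 32.9 0.1
```

{"name": "play_rows", "arguments": {
  "moves": [
    [[1,0,36],[0,0,0],14],
    [[0,0,35],[0,0,0],14],
    [[0,0,22],[0,0,0],14],
    [[0,0,8],[0,0,0],14],
    [[0,0,0],[0,0,0],14]
  ]
}}

```text
t: 13.5
tool_pos: [532.5, 270.7, 134.1]
orientation: [0.142, 0.99, -0.001, -0.002]
force: [0.2, 0.4, -1.2]
grip_width: 21.9
grasp_force: 59.0
```

{"name": "play_rows", "arguments": {
  "moves": [
    [[0,0,0],[0,0,0],14],
    [[0,0,0],[0,0,0],14]
  ],
  "squeeze": 80
}}

```text
t: 13.67
tool_pos: [534.9, 272.0, 138.6]
orientation: [0.142, 0.99, 0.001, 0.001]
force: [-0.5, -0.7, 0.3]
grip_width: 21.1
grasp_force: 78.3
```

{"name": "play_rows", "arguments": {
  "moves": [
    [[0,0,2],[0,0,0],14],
    [[0,0,0],[0,0,0],14],
    [[0,0,0],[0,0,0],14],
    [[0,0,0],[0,0,0],14]
  ]
}}

```text
t: 14.0
tool_pos: [533.8, 272.2, 134.9]
orientation: [0.141, 0.99, 0.0, 0.0]
force: [-0.1, 0.2, -0.8]
grip_width: 21.5
grasp_force: 78.3
```

{"name": "play_rows", "arguments": {
  "moves": [
    [[0,-0.2,3],[0,0,0],14],
    [[0,0,3],[0,0,0],14],
    [[0,0,2],[0,0,0],14],
    [[0,0,0],[0,0,0],14],
    [[0,0,0],[0,0,0],14]
  ]
}}

```text
t: 14.42
tool_pos: [533.3, 271.9, 126.0]
orientation: [0.141, 0.99, -0.0, -0.0]
force: [0.5, -0.0, 0.5]
grip_width: 21.1
grasp_force: 78.3
```

{"name": "play_rows", "arguments": {
  "moves": [
    [[0,0,1.5],[0,0,0],14],
    [[0,0,1.5],[0,0,0],14],
    [[0,0,0],[0,0,0],14],
    [[0,0,0],[0,0,0],14]
  ]
}}

```text
t: 14.75
tool_pos: [533.4, 271.9, 123.2]
orientation: [0.141, 0.99, 0.0, -0.0]
force: [0.1, 0.5, -1.3]
grip_width: 21.4
grasp_force: 78.3
```

{"name": "play_rows", "arguments": {
  "moves": [
    [[0,0,1.5],[0,0,0],14],
    [[0,0,0],[0,0,0],14],
    [[0,0,1.5],[0,0,0],14],
    [[0,0,0],[0,0,0],14],
    [[0,0,0],[0,0,0],14]
  ]
}}

```text
t: 15.17
tool_pos: [534.1, 272.0, 121.0]
orientation: [0.141, 0.99, 0.0, 0.001]
force: [0.4, -1.1, 4.8]
grip_width: 21.3
grasp_force: 79.6
```

{"name": "play_rows", "arguments": {
  "moves": [
    [[0,0,1.5],[0,0,0],14],
    [[0,0,0],[0,0,0],14],
    [[0,0,0],[0,0,0],14]
  ]
}}

```text
t: 15.42
tool_pos: [534.2, 272.1, 119.9]
orientation: [0.141, 0.99, 0.0, 0.001]
force: [1.1, -0.2, 6.9]
grip_width: 21.0
grasp_force: 80.0
```

{"name": "play_rows", "arguments": {
  "moves": [
    [[0,0,1.5],[0,0,0],14],
    [[0,0,0],[0,0,0],14],
    [[0,0,0],[0,0,0],14]
  ]
}}

```text
t: 15.67
tool_pos: [534.2, 272.1, 118.3]
orientation: [0.141, 0.99, 0.0, 0.001]
force: [1.2, 0.7, 6.4]
grip_width: 21.4
grasp_force: 79.9
```

Balls met as expected (the push rises at about 121). Carrying on through the click.

{"name": "play_rows", "arguments": {
  "moves": [
    [[0,0,1.5],[0,0,0],14],
    [[0,0,0],[0,0,0],14],
    [[0,0,1.5],[0,0,0],14],
    [[0,0,0],[0,0,0],14]
  ]
}}

```text
t: 16.0
tool_pos: [533.8, 272.0, 114.4]
orientation: [0.141, 0.99, 0.0, 0.0]
force: [2.2, 0.3, 0.4]
grip_width: 21.6
grasp_force: 79.0
```

{"name": "play_rows", "arguments": {
  "moves": [
    [[0,0,1.5],[0,0,0],14],
    [[0,0,0],[0,0,0],14],
    [[0,0,1.5],[0,0,0],14],
    [[0,0,0],[0,0,0],14],
    [[0,0,0],[0,0,0],14]
  ]
}}

```text
t: 16.42
tool_pos: [532.9, 271.8, 110.5]
orientation: [0.141, 0.99, -0.0, -0.001]
force: [2.0, -0.6, -2.9]
grip_width: 21.3
grasp_force: 78.9
```

{"name": "play_rows", "arguments": {
  "moves": [
    [[0,0,1.5],[0,0,0],14],
    [[0,0,0],[0,0,0],14],
    [[0,0,0],[0,0,0],14]
  ]
}}

```text
t: 16.67
tool_pos: [533.3, 271.9, 109.6]
orientation: [0.141, 0.99, -0.0, -0.0]
force: [1.2, -0.3, -2.0]
grip_width: 21.4
grasp_force: 78.9
```

{"name": "play_rows", "arguments": {
  "moves": [
    [[0,0,1.5],[0,0,0],14],
    [[0,0,0],[0,0,0],14],
    [[0,0,1],[0,0,0],14],
    [[0,0,0],[0,0,0],14],
    [[0,0,0],[0,0,0],14]
  ]
}}

```text
t: 17.08
tool_pos: [533.6, 271.9, 107.9]
orientation: [0.141, 0.99, 0.0, 0.0]
force: [0.6, -1.4, 6.0]
grip_width: 21.1
grasp_force: 79.2
```

{"name": "play_rows", "arguments": {
  "moves": [
    [[0,0,1],[0,0,0],14],
    [[0,0,0],[0,0,0],14],
    [[0,0,0],[0,0,0],14],
    [[0,0,0],[0,0,0],14]
  ]
}}

```text
t: 17.42
tool_pos: [533.7, 271.9, 107.2]
orientation: [0.141, 0.99, 0.0, 0.0]
force: [-1.3, -2.1, 7.8]
grip_width: 21.3
grasp_force: 79.5
```

{"name": "play_rows", "arguments": {
  "moves": [
    [[0,0,1.2],[0,0,0],14],
    [[0,0,0],[0,0,0],14],
    [[0,0,0],[0,0,0],14],
    [[0,0,0],[0,0,0],14]
  ]
}}

```text
t: 17.75
tool_pos: [533.8, 271.9, 106.4]
orientation: [0.141, 0.99, 0.0, 0.001]
force: [-2.4, -1.8, 10.0]
grip_width: 21.3
grasp_force: 79.9
```

{"name": "play_rows", "arguments": {
  "moves": [
    [[0,0,0.3],[0,0,0],14],
    [[0,0,0],[0,0,0],14],
    [[0,0,0],[0,0,0],14],
    [[0,0,0],[0,0,0],14],
    [[0,0,0],[0,0,0],14]
  ]
}}

```text
t: 18.17
tool_pos: [533.8, 271.9, 106.2]
orientation: [0.141, 0.99, 0.0, 0.001]
force: [-2.1, -2.6, 9.2]
grip_width: 21.7
grasp_force: 80.0
```

```bash
python3 - <<'E'
from h import *
o=env.get_obs();print(o["tool_pos"],o["force"],o["grip_width"])
im=env.get_image("scene")
w=env.get_image("wrist");cv2.imwrite("pics/w7.png",np.hstack([w[:,120:520],cv2.resize(im[120:220,340:440],None,fx=4,fy=4)]))
o=env.get_obs();print(o["tool_pos"],o["force"])
E
```

```text
[533.75705817 271.89811576 106.15189357] [-2.0651106  -2.59343644  9.18080414] 21.690562611458716
[533.78063562 271.89773085 106.16116978] [-2.65251147 -2.25170694  9.39532227]
```

View pics/w7.png

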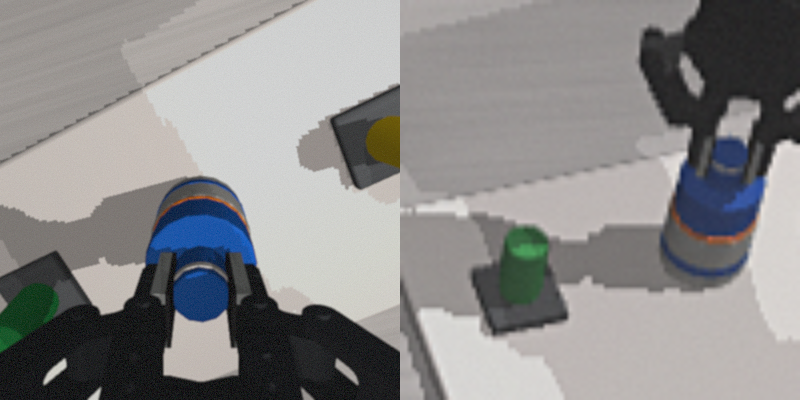

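The cap is seated upright on the pot, only a thin orange rim shows at about (200,203), and the markers are untouched. A touch more push for margin.

{"name": "play_rows", "arguments": {
  "moves": [
    [[0,0,0.5],[0,0,0],14],
    [[0,0,0],[0,0,0],14],
    [[0,0,0],[0,0,0],14],
    [[0,0,0],[0,0,0],14],
    [[0,0,0],[0,0,0],14]
  ]
}}

```text
t: 18.68
tool_pos: [533.8, 271.9, 105.8]
orientation: [0.141, 0.99, 0.0, 0.001]
force: [-3.2, -2.3, 11.9]
grip_width: 21.8
grasp_force: 80.1
```

```bash
python3 -c "
from rig import env
print(env.get_obs()['force']);print(env.close_job())"
```

```text
[-3.23118453 -2.33270013 11.86938525]
the job is handed in; nothing more can be done
None
```

The job is handed in: the pot stands upright on the board, within about 2 mm of the midpoint by my measurements, and the cap is clicked on and still held down at about 12 N, which should put the seal 3 mm or more into its 4 mm travel; nothing else was touched that I could see.

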